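Straighten a slumped book row and hold the rack's loose end for tightening

TASK

I have taken a few books out of the sliding book rack, and two of the four left in it have slumped over. Stand them upright again and slide the rack's loose end up until all four stand straight and snug against the fixed end, leaving everything else on the table where it is. Then keep the loose end pressed against the books with a steady push of about 10 newtons while I tighten its thumbscrews: your program finishes while still holding that push, without letting go.

Things in the scene. Friction and masses are not known exactly. Their poses are not given: they have to be found in the camera images.
- rack: Pale wooden book rack, fixed to the table. Base board 150 mm wide (x), 390 long (y), upper face 22 mm above the table. Origin: under the board's centre, at table height; z up; y runs along the row of books towards the fixed end, an upright panel with its inner face at y = +170 mm, top 157 mm above the table. Books face along y, friction with the board about 0.6.
- slide_end: The rack's loose end, a pale wooden panel 150 mm wide, 18 thick (y), 135 high. Origin: foot of its inner face, on the board; axes as the rack's. Slides only along rack y, about 1 N friction, no spring; starts at rack y = -85 to -50 mm, at +26 when all four books are upright and snug. Outside, below 40 mm, a steel bracket with two brass thumbscrews reaches 80 mm back from the inner face.
- push_face (a point): Middle of the loose end's flat outer face (away from the books), 122 mm above the table, 100 above the board, 18 mm behind the inner face. Axes as the rack's: pushing towards +y closes the row. Once the row is snug it is stiff: tenths of a millimetre change the push by newtons. The face is flat and bare from 62 to 157 mm above the table.
- book_a: First book of the row, upright against the fixed end. Rigid hardback, 118 mm wide (x), 36 thick (y), 138 tall (z), about 0.4 kg. Origin: centre of its foot face; z runs from foot to head (vertical when upright).
- book_b: Second book, upright beside the first; the thickest and lowest. Rigid hardback, 110 mm wide (x), 44 thick (y), 118 tall (z), about 0.38 kg. Origin: centre of its foot face; z runs from foot to head (vertical when upright).
- book_c: Third book, tallest and thinnest, slumped 28 degrees towards the fixed end, its head on the second book's upper edge, its foot 63 mm away from that book. Rigid hardback, 112 mm wide (x), 30 thick (y), 160 tall (z), about 0.36 kg. Origin: centre of its foot face; z runs from foot to head (vertical when upright).
- book_d: Fourth book, slumped flat against the third; its foot is nearest the loose end, 10 to 50 mm from it. Pushing the feet towards the fixed end, or tipping the heads back, rights both. Rigid hardback, 108 mm wide (x), 34 thick (y), 142 tall (z), about 0.34 kg. Origin: centre of its foot face; z runs from foot to head (vertical when upright).
- lying_book: Bystander: a larger book lying flat on the table beyond the rack's fixed end, 140 x 205 x 30 mm. Origin: centre of its underside.
- pebble_stack: Bystander: ornament of three painted pebbles on a wooden block, about 165 mm high, behind the rack (its +x side). Origin: centre of its underside.
- remote: Bystander: black remote control, 48 x 165 x 18 mm, in front of the rack (its -x side). Origin: centre of its underside.
- glasses_case: Bystander: dark brown glasses case, 62 x 160 x 36 mm, on the table past the loose end of the rack. Origin: centre of its underside.
- mug: Bystander: white mug, 82 mm across, 92 mm high, before the rack (its -x side), near the fixed end. Origin: centre of its underside.
- candle: Bystander: candle in a glass jar with a wooden lid, 72 mm across, 85 mm high, behind the rack near its loose end. Origin: centre of its underside.
- shell_dish: Bystander: shallow white dish, 110 mm across, 30 mm high, before the rack (its -x side), near the loose end. Origin: centre of its underside.
Mind the look-alikes: they are no part of the job. What is shaped like the book_b but brown or orange is not meant.

How it is judged:
On the way:
1. both slumped books stand upright again in the rack (within 6 degrees) (angle between each of book_c, book_d's own z axis and vertical below 0.1 rad), for 0.2 s.
At the end, for the whole second after the job is handed in: All four books upright in the rack (within 3.4 degrees, middles within 30 mm of its centre line); loose end at rest within 4 mm of its snug place, the robot still pressing on it (over 4 N) and it bearing on the fourth book with 6 to 15 N, all through the last second (angle between each of book_a, book_b, book_c, book_d's own z axis and vertical below 0.06 rad and x of book_a in the frame of rack between -0.03 and 0.03 m and x of book_b in the frame of rack between -0.03 and 0.03 m and x of book_c in the frame of rack between -0.03 and 0.03 m and x of book_d in the frame of rack between -0.03 and 0.03 m and y of slide_end in the frame of rack above 0.022 m and linear speed of slide_end below 0.005 m/s and contact force between slide_end and book_d between 6 and 15 N and contact force between any of the fingers, the arm and slide_end above 4 N); the arm keeps its last pose, push and grip.
It fails at once if a bystander is moved by more than 25 mm or tipped over (distance of any of lying_book, pebble_stack, remote, glasses_case, mug, candle, shell_dish from where it was at the start of the episode above 0.025 m or angle between any of lying_book, pebble_stack, remote, glasses_case, mug, candle, shell_dish's own z axis and vertical above 0.5 rad).
It fails at once if a book of the row is knocked flat (angle between any of book_a, book_b, book_c, book_d's own z axis and vertical above 1 rad).
It also fails if it takes over 42 s, if anything falls off the work surface, if the arm or the gripper's body presses on something with over 40 N, if the wrist force passes 120 N, or if a joint passes its speed limit or range.

ROBOT

A 6-joint arm with a two-finger parallel gripper is mounted at the origin on the work surface. World frame = base frame: x ahead of the robot, y to its left, z up, the work surface at z = 0. Lengths are in m, angles in rad, forces in N, time in s.
With the tool pointing down it reaches from about 0.25 to 0.725 m from the base axis. Payload 4 kg.
Tool frame: the origin (TCP) lies at the very end of the fingers, on their centre line; the grasp point (between the pads) lies 19 mm behind it; z points along the fingers, y is the line along which they close (so a half turn about z gives the same grasp; the last joint's range is limited). The gripper opens to 85 mm and grips with 20 to 120 N. Pads are 22 mm wide; open, the fingers measure 114 mm over their backs; the gripper's body (76 mm by 85 mm) begins 54 mm behind the grasp point. The pads swing forward as they close: fully open they stand 13 mm farther back than shut.
Start: joints at [1.226, 0.241, 0.005, 1.335, 0, 1.571], TCP at [0.169, 0.471, 0.231] pointing down, gripper open.
Joint ranges: [-2.72, 2.72], [-1.05, 1.87], [-1.09, 1.28], [-1.99, 2.15], [-1.42, 1.44], [-3.14, 3.14]. Speed limits (rad/s): [2.79, 2.79, 3.14, 3.14, 3.14, 3.14].

INTERFACE

Orientations are given as a unit quaternion [x, y, z, w].
In Python, from workcell import monitor, viewer, job gives the robot as it stands.
- The arm moves only by the tool arm_command, never from a script. Its argument "increments" is a list of rows, each an object of numbers: "dx", "dy", "dz": the shift along the tool's x, y, z in cm; "wx", "wy", "wz": the turn, a rotation vector about the tool's x, y, z in rad; "grip": the finger opening in cm, from 0 to 8.54. In form: [{"dx": .., "dy": .., "dz": .., "wx": .., "wy": .., "wz": .., "grip": ..}, ...]. A call has 1 to 10 rows; each row is the pose to reach, as a shift and turn from the pose commanded when the call began, along the tool's axes at that moment; what a row does not reach only later rows make up. A row lasts 1/10 s, in which the tool goes at most 50 mm and 8.59 degrees, less where a joint would pass 70% of its speed; a pose out of reach is approached as far as the arm can. A call with a gripper value outside its range is refused whole. The fingers move at their own pace and stop on an object; the grip force is fixed at half the most. Time passes only in rows, so rows that repeat a pose let the fingers close. It gives the time, the measured TCP pose, the force, the opening and the grip force at its end, in the units of the state.
- monitor.get_obs(): the state, without advancing time (a new reading comes with each control period).
- viewer.camera(name): name is "scene" or "top" or "wrist"; returns (picture, depth): 480x640x3 uint8, red, green, blue; 480x640 float32, m along the optical axis (not along the pixel's ray), 0 where there is no reading.
- viewer.get_calibration(name): a dict with "fovy" (degrees; the focal length in pixels is half the picture's height over the tangent of half this angle, whatever the lens; pixels are square), "cx", "cy" (the principal point, pixels), "dist_coeffs" ([k1, k2, p1, p2, k3] as OpenCV has them; the pictures are not rectified), "view" (4x4, takes a point from world to camera coordinates). Camera axes: x right, y up, looking along -z (the intrinsics and any distortion apply to the point x, -y, -z); pixel columns grow to the right and rows downward; lengths in m; the calibration is good to about 2 mm. A picture is of the moment at which its call begins: read the wrist's pose just before it. get_calibration takes no time and is no camera call; for the wrist camera it gives the pose at the moment of the call.
- job.job_done(): hands the job in; it is judged then, once.
The state is a dict: "clock": time; "joint_pos": joint angles; "joint_vel": joint speeds; "tau": joint torques, N m; "eef_pos": TCP position; "tool_rot": TCP orientation; "ft_force": force on the tool from outside, world axes, zero at the start; "ft_torque": the same for the moment, N m; "grip_width": finger opening in m; "grasp_force": force on a finger pad.
Only numpy, scipy, OpenCV 4.12 (cv2) and the standard library are available. Lean on these libraries where they do the work, as an engineer would, in place of code of your own. Each camera call takes 0.05 s, during which the arm holds its last target. There are 200 camera calls.

## Working session

There is one attempt and no reset: what is moved stays moved. The work goes in short steps, Python scripts to look and compute and a tool call to move; the robot and the scene stay as the last step left them, time stands still between calls to the robot, and variables do not carry over. Pictures are saved under pics/ and viewed, at most 10 in all, crops included, and the job is handed in when it is done.

Besides the shell and the picture viewer there is one more tool, called after "Call:" as name(argument=value, ...) on one line, values as JSON. arm_command: Moves the arm, as the interface text tells. Its arguments: {"type":"object","properties":{"increments":{"type":"array","items":{"type":"object","properties":{"dx":{"type":"number"},"dy":{"type":"number"},"dz":{"type":"number"},"wx":{"type":"number"},"wy":{"type":"number"},"wz":{"type":"number"},"grip":{"type":"number"}}}}},"required":["increments"]}

```bash
mkdir -p pics
cat > h.py <<'E'
import numpy as np, cv2
from workcell import monitor, viewer, job
def cap(n):
    c=viewer.get_calibration(n); im,d=viewer.camera(n); return im,d,c
def intr(c):
    f=240/np.tan(np.radians(c["fovy"])/2)
    return np.array([[f,0,c["cx"]],[0,f,c["cy"]],[0,0,1.]]),np.array(c["dist_coeffs"],float)
def cloud(d,c):
    K,D=intr(c); v,u=np.mgrid[0:480,0:640]
    p=cv2.undistortPoints(np.stack([u,v],-1).reshape(-1,1,2).astype(np.float64),K,D).reshape(480,640,2)
    P=np.stack([p[...,0]*d,-p[...,1]*d,-d,np.ones_like(d)],-1)
    W=P@np.linalg.inv(np.array(c["view"])).T
    W=W[...,:3]; W[d==0]=np.nan
    return W
E
python3 - <<'E'
from h import *
print(monitor.get_obs())
for n in("scene","top"):
    im,d,c=cap(n); cv2.imwrite(f"pics/{n}0.png",im[...,::-1]); np.savez(f"{n}0.npz",im=im,W=cloud(d,c)); print(n,c)
E
```

```text
{'clock': 0.0, 'joint_pos': array([1.22601161e+00, 2.41409256e-01, 3.72605451e-03, 1.33520492e+00,
       2.47632338e-05, 1.57080493e+00]), 'joint_vel': array([ 4.09087181e-04,  4.72049974e-04,  1.64398819e-03, -9.03714934e-04,
       -6.62534395e-05,  9.21954198e-05]), 'tau': array([-1.87718151e-04, -3.72318006e+01,  2.52407438e+01,  1.69861573e-02,
       -1.11741765e-04, -3.73421699e-06]), 'eef_pos': array([0.16877584, 0.46998044, 0.23041552]), 'tool_rot': array([ 1.71543893e-01,  9.85175923e-01, -1.02827182e-03, -1.91606736e-04]), 'ft_force': array([-0.1422306 ,  0.79512947,  0.37789129]), 'ft_torque': array([-0.04848236,  0.03644491, -0.00238559]), 'grasp_force': 0.0, 'grip_width': 0.08541796097800729}
scene {'fovy': 57.638776633471444, 'cx': 324.79612537310084, 'cy': 243.5353813696716, 'dist_coeffs': array([0.03670776, 0.        , 0.        , 0.        , 0.        ]), 'view': array([[ 0.07026791,  0.99748834,  0.00891205, -0.10556859],
       [-0.68879971,  0.04205622,  0.72373077,  0.28202964],
       [ 0.7215382 , -0.05699366,  0.69002488, -1.4145312 ],
       [ 0.        ,  0.        ,  0.        ,  1.        ]])}
top {'fovy': 51.31604954844326, 'cx': 320.22827381686704, 'cy': 244.575388612521, 'dist_coeffs': array([-0.11341898,  0.        ,  0.        ,  0.        ,  0.        ]), 'view': array([[-0.01997776, -0.99962018, -0.01898374,  0.06615188],
       [ 0.99212645, -0.02216886,  0.12326249, -0.57180933],
       [-0.12363652, -0.01637176,  0.99219251, -1.01666049],
       [ 0.        ,  0.        ,  0.        ,  1.        ]])}
```

View pics/scene0.png

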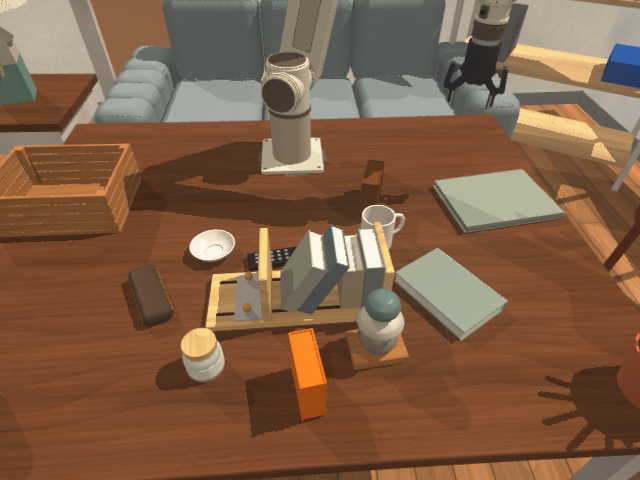

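View pics/top0.png

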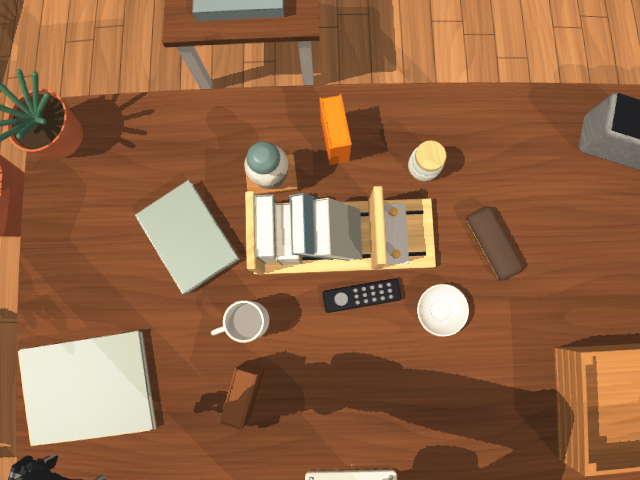

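The scene view shows the rack with the fixed end at right (385,250) and the loose panel at (265,275), with books c and d leaning right between them. In the top view the fixed panel is at (250,230), the loose panel at (377,227), and the bystanders are clear of the row. Next I'll fit the rack pose from the depth cloud.

Run:
```python
from h import *
for n in("top","scene"):
    z=np.load(n+"0.npz"); W=z["W"]; im=z["im"].astype(int)
    H=W[...,2]
    print(n,"table z",np.nanmedian(H[380:,300:340]) )
    roi=np.zeros((480,640),bool)
    if n=="top": roi[180:280,240:440]=1
    else: roi[220:335,205:400]=1
    R,G,B=im[...,0],im[...,1],im[...,2]
    wood=(R-B>50)&(R>150)&roi
    m=wood&(H>.147)&(H<.165)
    P=W[m].astype(np.float32); k,lab,cs=cv2.connectedComponentsWithStats(m.astype(np.uint8))[:3]
    for i in range(1,k):
        if cs[i][4]<40: continue
        Q=W[lab==i]; r=cv2.minAreaRect((Q[:,:2]*1000).astype(np.float32)); print("panel",cs[i],Q.mean(0).round(4),r)
    m=wood&(H>.012)&(H<.032)
    Q=W[m]; print("board",m.sum(),cv2.minAreaRect((Q[:,:2]*1000).astype(np.float32)),np.median(Q[:,2]))
```

```text
top table z -0.0007153550204719306
panel [374 186  13  79 749] [ 0.5923 -0.0601  0.1555] ((594.0789794921875, -60.24422073364258), (149.116455078125, 18.124767303466797), 1.1623069047927856)
panel [245 191  11  79 706] [0.5884 0.184  0.1557] ((589.957763671875, 184.2465057373047), (149.29054260253906, 18.20686912536621), 1.1371670961380005)
board 3893 ((621.3905029296875, 11.604736328125), (206.73646545410156, 401.53167724609375), 0.9290623664855957) 0.021122906359106297
scene table z 3.7028902058477975e-05
panel [373 222  21  54 404] [0.5989 0.1813 0.1563] ((590.5587158203125, 181.60260009765625), (149.96385192871094, 17.73213768005371), 1.0562902688980103)
panel [258 228  10  54 481] [ 0.5996 -0.062   0.1562] ((594.7273559570312, -62.549781799316406), (149.0131072998047, 17.425352096557617), 1.0235844850540161)
board 2054 ((544.1557006835938, -8.29754638671875), (466.36376953125, 291.4993591308594), 83.88404846191406) 0.022050558718622215
```

Call:
arm_command(increments=[{"dx": -59.7, "dy": -40.7, "wz": 1.207, "grip": 0}, {"dx": -59.7, "dy": -40.7, "wz": 1.207, "grip": 0}, {"dx": -59.7, "dy": -40.7, "wz": 1.207, "grip": 0}, {"dx": -59.7, "dy": -40.7, "wz": 1.207, "grip": 0}, {"dx": -59.7, "dy": -40.7, "wz": 1.207, "grip": 0}, {"dx": -59.7, "dy": -40.7, "wz": 1.207, "grip": 0}, {"dx": -59.7, "dy": -40.7, "wz": 1.207, "grip": 0}, {"dx": -59.7, "dy": -40.7, "wz": 1.207, "grip": 0}, {"dx": -59.7, "dy": -40.7, "wz": 1.207, "grip": 0}, {"dx": -59.7, "dy": -40.7, "wz": 1.207, "grip": 0}])

```text
validation failed for argument at $.in...
```

Call:
arm_command(increments=[{"dx": -4, "dy": -2.7, "dz": 0, "wx": 0, "wy": 0, "wz": 0.12, "grip": 0}, {"dx": -8, "dy": -5.4, "dz": 0, "wx": 0, "wy": 0, "wz": 0.24, "grip": 0}, {"dx": -12, "dy": -8.1, "dz": 0, "wx": 0, "wy": 0, "wz": 0.36, "grip": 0}, {"dx": -16, "dy": -10.8, "dz": 0, "wx": 0, "wy": 0, "wz": 0.48, "grip": 0}, {"dx": -20, "dy": -13.5, "dz": 0, "wx": 0, "wy": 0, "wz": 0.6, "grip": 0}, {"dx": -24, "dy": -16.2, "dz": 0, "wx": 0, "wy": 0, "wz": 0.72, "grip": 0}, {"dx": -28, "dy": -18.9, "dz": 0, "wx": 0, "wy": 0, "wz": 0.84, "grip": 0}, {"dx": -32, "dy": -21.6, "dz": 0, "wx": 0, "wy": 0, "wz": 0.96, "grip": 0}, {"dx": -36, "dy": -24.3, "dz": 0, "wx": 0, "wy": 0, "wz": 1.08, "grip": 0}, {"dx": -40, "dy": -27, "dz": 0, "wx": 0, "wy": 0, "wz": 1.2, "grip": 0}])

```text
clock: 1.1
eef_pos: [0.4548, 0.0794, 0.2311]
tool_rot: [0.7, 0.714, -0.0, -0.0]
ft_force: [1.4, 0.6, 0.2]
grip_width: -0.0001
grasp_force: 0.0
```

Call:
arm_command(increments=[{"dx": -4, "dy": 2.7, "dz": 0, "wz": 0, "grip": 0}, {"dx": -8, "dy": 5.4, "dz": 0, "wz": 0, "grip": 0}, {"dx": -12, "dy": 8.1, "dz": 0, "wz": 0, "grip": 0}, {"dx": -16, "dy": 10.8, "dz": 0, "wz": 0, "grip": 0}, {"dx": -20, "dy": 13.4, "dz": 0, "wz": 0, "grip": 0}, {"dx": -20, "dy": 13.4, "dz": 4, "wz": 0, "grip": 0}, {"dx": -20, "dy": 13.4, "dz": 8, "wz": 0, "grip": 0}, {"dx": -20, "dy": 13.4, "dz": 11.3, "wz": 0, "grip": 0}, {"dx": -20, "dy": 13.4, "dz": 11.3, "wz": 0, "grip": 0}])

```text
validation failed for argument at $.in...
```

Run:
```python
from h import *
o=monitor.get_obs(); print(o["eef_pos"],o["tool_rot"],o["ft_force"],o["clock"])
```

```text
[0.45479358 0.0793685  0.23106701] [ 6.99718388e-01  7.14418739e-01 -7.56686289e-05 -1.91001263e-04] [1.39591825 0.56373482 0.18047913] 1.1
```

Call:
arm_command(increments=[{"dx": -4, "dy": 2.7, "dz": 0, "wx": 0, "wy": 0, "wz": 0, "grip": 0}, {"dx": -8, "dy": 5.4, "dz": 0, "wx": 0, "wy": 0, "wz": 0, "grip": 0}, {"dx": -12, "dy": 8.1, "dz": 0, "wx": 0, "wy": 0, "wz": 0, "grip": 0}, {"dx": -16, "dy": 10.8, "dz": 0, "wx": 0, "wy": 0, "wz": 0, "grip": 0}, {"dx": -20, "dy": 13.4, "dz": 0, "wx": 0, "wy": 0, "wz": 0, "grip": 0}, {"dx": -20, "dy": 13.4, "dz": 4, "wx": 0, "wy": 0, "wz": 0, "grip": 0}, {"dx": -20, "dy": 13.4, "dz": 8, "wx": 0, "wy": 0, "wz": 0, "grip": 0}, {"dx": -20, "dy": 13.4, "dz": 11.3, "wx": 0, "wy": 0, "wz": 0, "grip": 0}, {"dx": -20, "dy": 13.4, "dz": 11.3, "wx": 0, "wy": 0, "wz": 0, "grip": 0}])

```text
clock: 2.0
eef_pos: [0.5887, -0.1145, 0.112]
tool_rot: [0.698, 0.716, -0.004, -0.005]
ft_force: [-0.8, 0.2, 0.1]
grip_width: 0.0002
grasp_force: 0.0
```

Run:
```python
from h import *
o=monitor.get_obs(); print(o["eef_pos"],o["tool_rot"],o["ft_force"],o["clock"])
im,_,c=cap("scene"); cv2.imwrite("pics/s1.png",cv2.resize(im[170:370,180:440,::-1],None,fx=2.5,fy=2.5))
```

```text
[ 0.58869373 -0.11454456  0.11202066] [ 0.69799197  0.71607669 -0.00352527 -0.00538039] [-0.84774714  0.2483742   0.14870953] 2.0
```

View pics/s1.png

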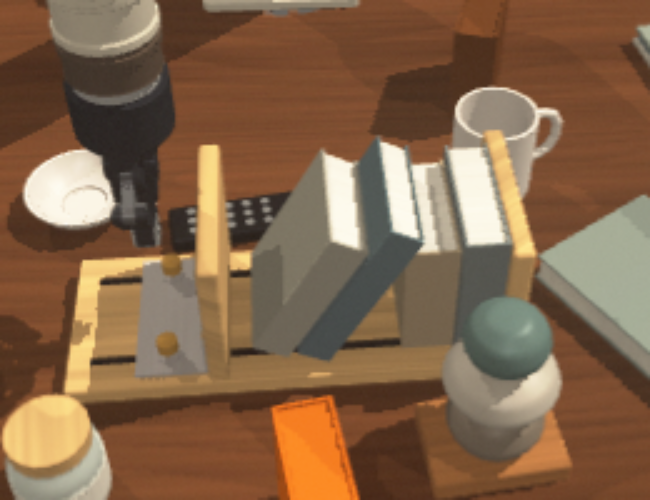

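Call:
arm_command(increments=[{"dx": 0.5, "dy": 0.5, "dz": -0.6, "wx": 0, "wy": 0, "wz": 0, "grip": 0}, {"dx": 1.0, "dy": 0.5, "dz": -0.6, "wx": 0, "wy": 0, "wz": 0, "grip": 0}, {"dx": 1.5, "dy": 0.5, "dz": -0.6, "wx": 0, "wy": 0, "wz": 0, "grip": 0}, {"dx": 2.0, "dy": 0.5, "dz": -0.6, "wx": 0, "wy": 0, "wz": 0, "grip": 0}, {"dx": 2.4, "dy": 0.5, "dz": -0.6, "wx": 0, "wy": 0, "wz": 0, "grip": 0}, {"dx": 2.8, "dy": 0.5, "dz": -0.6, "wx": 0, "wy": 0, "wz": 0, "grip": 0}, {"dx": 3.2, "dy": 0.5, "dz": -0.6, "wx": 0, "wy": 0, "wz": 0, "grip": 0}, {"dx": 3.6, "dy": 0.5, "dz": -0.6, "wx": 0, "wy": 0, "wz": 0, "grip": 0}, {"dx": 4.0, "dy": 0.5, "dz": -0.6, "wx": 0, "wy": 0, "wz": 0, "grip": 0}])

```text
clock: 2.95
eef_pos: [0.5972, -0.0751, 0.1243]
tool_rot: [0.698, 0.716, -0.0, 0.0]
ft_force: [0.6, -2.0, 0.4]
grip_width: -0.0
grasp_force: 0.6
```

Run:
```python
from h import *
o=monitor.get_obs(); print(o["eef_pos"],o["tool_rot"],o["ft_force"],o["clock"])
```

```text
[ 0.59723422 -0.07512021  0.12426157] [ 6.97971800e-01  7.16125173e-01 -2.77474251e-04  1.58349904e-04] [ 0.64936506 -2.04510007  0.40114811] 2.95
```

Call:
arm_command(increments=[{"dx": 0.3, "dy": -0.2, "dz": 0.2, "wx": 0, "wy": 0, "wz": 0, "grip": 0}, {"dx": 0.6, "dy": -0.2, "dz": 0.2, "wx": 0, "wy": 0, "wz": 0, "grip": 0}, {"dx": 0.9, "dy": -0.2, "dz": 0.2, "wx": 0, "wy": 0, "wz": 0, "grip": 0}, {"dx": 1.2, "dy": -0.2, "dz": 0.2, "wx": 0, "wy": 0, "wz": 0, "grip": 0}, {"dx": 1.5, "dy": -0.2, "dz": 0.2, "wx": 0, "wy": 0, "wz": 0, "grip": 0}, {"dx": 1.8, "dy": -0.2, "dz": 0.2, "wx": 0, "wy": 0, "wz": 0, "grip": 0}, {"dx": 2.1, "dy": -0.2, "dz": 0.2, "wx": 0, "wy": 0, "wz": 0, "grip": 0}, {"dx": 2.4, "dy": -0.2, "dz": 0.2, "wx": 0, "wy": 0, "wz": 0, "grip": 0}, {"dx": 2.7, "dy": -0.2, "dz": 0.2, "wx": 0, "wy": 0, "wz": 0, "grip": 0}, {"dx": 3.0, "dy": -0.2, "dz": 0.2, "wx": 0, "wy": 0, "wz": 0, "grip": 0}])

```text
clock: 3.95
eef_pos: [0.5946, -0.0473, 0.1221]
tool_rot: [0.699, 0.716, -0.002, 0.001]
ft_force: [0.7, -7.8, -1.6]
grip_width: -0.0003
grasp_force: 3.5
```

Call:
arm_command(increments=[{"dx": 0.2, "dy": 0, "dz": 0, "wx": 0, "wy": 0, "wz": 0, "grip": 0}, {"dx": 0.4, "dy": 0, "dz": 0, "wx": 0, "wy": 0, "wz": 0, "grip": 0}, {"dx": 0.6, "dy": 0, "dz": 0, "wx": 0, "wy": 0, "wz": 0, "grip": 0}, {"dx": 0.8, "dy": 0, "dz": 0, "wx": 0, "wy": 0, "wz": 0, "grip": 0}, {"dx": 1.0, "dy": 0, "dz": 0, "wx": 0, "wy": 0, "wz": 0, "grip": 0}, {"dx": 1.2, "dy": 0, "dz": 0, "wx": 0, "wy": 0, "wz": 0, "grip": 0}, {"dx": 1.4, "dy": 0, "dz": 0, "wx": 0, "wy": 0, "wz": 0, "grip": 0}, {"dx": 1.6, "dy": 0, "dz": 0, "wx": 0, "wy": 0, "wz": 0, "grip": 0}, {"dx": 1.8, "dy": 0, "dz": 0, "wx": 0, "wy": 0, "wz": 0, "grip": 0}, {"dx": 2.0, "dy": 0, "dz": 0, "wx": 0, "wy": 0, "wz": 0, "grip": 0}])

```text
clock: 4.95
eef_pos: [0.5942, -0.0271, 0.1221]
tool_rot: [0.698, 0.716, -0.001, 0.001]
ft_force: [2.7, -6.3, -1.3]
grip_width: 0.0004
grasp_force: 3.2
```

Run:
```python
from h import *
o=monitor.get_obs(); print(o["eef_pos"],o["tool_rot"],o["ft_force"],o["clock"])
im,_,c=cap("scene"); cv2.imwrite("pics/s2.png",cv2.resize(im[170:370,180:440,::-1],None,fx=2.5,fy=2.5))
```

```text
[ 0.59424156 -0.02711944  0.12211951] [ 0.69848344  0.71562363 -0.0012728   0.00144039] [ 2.73325574 -6.25836666 -1.33117573] 4.95
```

View pics/s2.png

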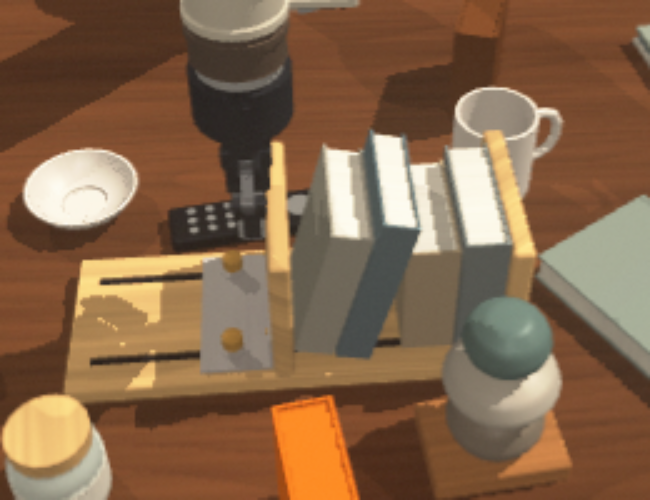

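The books are righting as the loose end (275,255) pushes their feet. Book c's foot is still about 30 mm short, so I'll carry on.

Call:
arm_command(increments=[{"dx": 0.2, "dy": 0, "dz": 0, "wx": 0, "wy": 0, "wz": 0, "grip": 0}, {"dx": 0.4, "dy": 0, "dz": 0, "wx": 0, "wy": 0, "wz": 0, "grip": 0}, {"dx": 0.6, "dy": 0, "dz": 0, "wx": 0, "wy": 0, "wz": 0, "grip": 0}, {"dx": 0.8, "dy": 0, "dz": 0, "wx": 0, "wy": 0, "wz": 0, "grip": 0}, {"dx": 1.0, "dy": 0, "dz": 0, "wx": 0, "wy": 0, "wz": 0, "grip": 0}, {"dx": 1.2, "dy": 0, "dz": 0, "wx": 0, "wy": 0, "wz": 0, "grip": 0}, {"dx": 1.4, "dy": 0, "dz": 0, "wx": 0, "wy": 0, "wz": 0, "grip": 0}, {"dx": 1.6, "dy": 0, "dz": 0, "wx": 0, "wy": 0, "wz": 0, "grip": 0}, {"dx": 1.8, "dy": 0, "dz": 0, "wx": 0, "wy": 0, "wz": 0, "grip": 0}, {"dx": 2.0, "dy": 0, "dz": 0, "wx": 0, "wy": 0, "wz": 0, "grip": 0}])

```text
clock: 6.0
eef_pos: [0.5939, -0.0066, 0.1221]
tool_rot: [0.698, 0.716, -0.001, 0.001]
ft_force: [2.1, -5.7, -1.7]
grip_width: 0.0001
grasp_force: 2.6
```

Call:
arm_command(increments=[{"dx": 0.1, "dy": 0, "dz": 0, "wx": 0, "wy": 0, "wz": 0, "grip": 0}, {"dx": 0.2, "dy": 0, "dz": 0, "wx": 0, "wy": 0, "wz": 0, "grip": 0}, {"dx": 0.3, "dy": 0, "dz": 0, "wx": 0, "wy": 0, "wz": 0, "grip": 0}, {"dx": 0.4, "dy": 0, "dz": 0, "wx": 0, "wy": 0, "wz": 0, "grip": 0}])

```text
clock: 6.4
eef_pos: [0.5938, -0.0025, 0.1221]
tool_rot: [0.698, 0.716, -0.001, 0.001]
ft_force: [1.6, -4.4, -1.7]
grip_width: 0.0003
grasp_force: 2.4
```

Run:
```python
from h import *
o=monitor.get_obs(); print(o["eef_pos"],o["tool_rot"],o["ft_force"],o["clock"])
im,_,c=cap("scene"); cv2.imwrite("pics/s3.png",cv2.resize(im[170:370,180:440,::-1],None,fx=2.5,fy=2.5))
```

```text
[ 0.59381661 -0.00248627  0.12211515] [ 6.98307880e-01  7.15796245e-01 -7.13775176e-04  1.15360321e-03] [ 1.61413808 -4.42872242 -1.6632691 ] 6.4
```

View pics/s3.png

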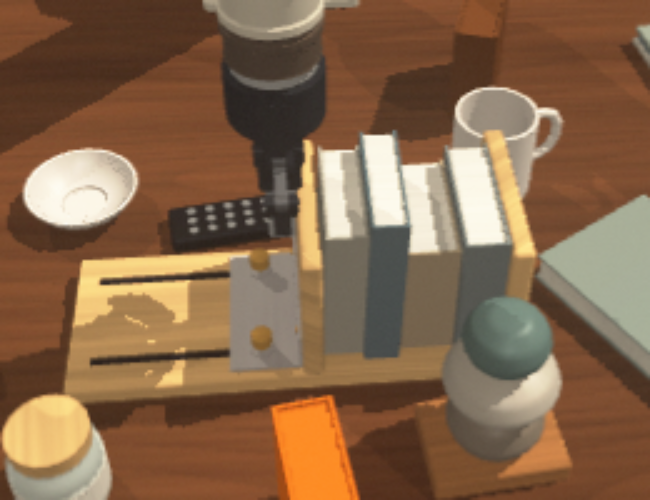

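All four books are nearly upright, with c at (385,250) and d at (345,250). From here I'll use small steps and watch the force.

Call:
arm_command(increments=[{"dx": 0.05, "dy": 0, "dz": 0, "wx": 0, "wy": 0, "wz": 0, "grip": 0}, {"dx": 0.1, "dy": 0, "dz": 0, "wx": 0, "wy": 0, "wz": 0, "grip": 0}, {"dx": 0.15, "dy": 0, "dz": 0, "wx": 0, "wy": 0, "wz": 0, "grip": 0}, {"dx": 0.2, "dy": 0, "dz": 0, "wx": 0, "wy": 0, "wz": 0, "grip": 0}])

```text
clock: 6.85
eef_pos: [0.5938, -0.0003, 0.1221]
tool_rot: [0.698, 0.716, -0.001, 0.001]
ft_force: [2.6, -4.6, -2.4]
grip_width: 0.0004
grasp_force: 2.3
```

Call:
arm_command(increments=[{"dx": 0.05, "dy": 0, "dz": 0, "wx": 0, "wy": 0, "wz": 0, "grip": 0}, {"dx": 0.1, "dy": 0, "dz": 0, "wx": 0, "wy": 0, "wz": 0, "grip": 0}])

```text
clock: 7.05
eef_pos: [0.5937, 0.0007, 0.1221]
tool_rot: [0.698, 0.716, -0.001, 0.001]
ft_force: [2.4, -5.1, -2.5]
grip_width: -0.0004
grasp_force: 2.4
```

Call:
arm_command(increments=[{"dx": 0.03, "dy": 0, "dz": 0, "wx": 0, "wy": 0, "wz": 0, "grip": 0}, {"dx": 0.06, "dy": 0, "dz": 0, "wx": 0, "wy": 0, "wz": 0, "grip": 0}])

```text
clock: 7.25
eef_pos: [0.5938, 0.0008, 0.1221]
tool_rot: [0.698, 0.716, -0.001, 0.001]
ft_force: [1.5, -6.5, -1.5]
grip_width: 0.0003
grasp_force: 3.2
```

Call:
arm_command(increments=[{"dx": 0.03, "dy": 0, "dz": 0, "wx": 0, "wy": 0, "wz": 0, "grip": 0}, {"dx": 0.06, "dy": 0, "dz": 0, "wx": 0, "wy": 0, "wz": 0, "grip": 0}])

```text
clock: 7.45
eef_pos: [0.5937, 0.0008, 0.1221]
tool_rot: [0.698, 0.716, -0.001, 0.002]
ft_force: [2.5, -6.7, -2.0]
grip_width: 0.0002
grasp_force: 4.0
```

Call:
arm_command(increments=[{"dx": 0.03, "dy": 0, "dz": 0, "wx": 0, "wy": 0, "wz": 0, "grip": 0}])

```text
clock: 7.55
eef_pos: [0.5937, 0.0008, 0.1221]
tool_rot: [0.699, 0.716, -0.001, 0.002]
ft_force: [2.9, -8.3, -1.9]
grip_width: 0.0001
grasp_force: 4.4
```

Call:
arm_command(increments=[{"dx": 0.03, "dy": 0, "dz": 0, "wx": 0, "wy": 0, "wz": 0, "grip": 0}, {"dx": 0.05, "dy": 0, "dz": 0, "wx": 0, "wy": 0, "wz": 0, "grip": 0}, {"dx": 0.05, "dy": 0, "dz": 0, "wx": 0, "wy": 0, "wz": 0, "grip": 0}])

```text
clock: 7.85
eef_pos: [0.5938, 0.0008, 0.1221]
tool_rot: [0.699, 0.715, -0.002, 0.002]
ft_force: [2.6, -9.0, -2.0]
grip_width: -0.0002
grasp_force: 4.7
```

Run:
```python
from h import *
for i in range(8):
    im,d,c=cap("top"); o=monitor.get_obs(); print(o["clock"],o["eef_pos"].round(5),o["ft_force"].round(2))
W=cloud(d,c); H=W[...,2]; I=im.astype(int)
m=((I[...,0]-I[...,2])>50)&(I[...,0]>150)&(H>.147)&(H<.165); m[:180]=0;m[280:]=0;m[:,:240]=0;m[:,440:]=0
k,lab,cs=cv2.connectedComponentsWithStats(m.astype(np.uint8))[:3]
for i in range(1,k):
    if cs[i][4]>40: print(cs[i],cv2.minAreaRect((W[lab==i][:,:2]*1000).astype(np.float32)))
cv2.imwrite("pics/t4.png",cv2.resize(im[170:290,230:450,::-1],None,fx=3,fy=3))
im,_,c=cap("scene"); cv2.imwrite("pics/s4.png",cv2.resize(im[170:370,180:440,::-1],None,fx=2.5,fy=2.5))
```

```text
7.9 [0.59376 0.00079 0.12215] [ 2.9  -9.59 -1.97]
7.95 [0.59373 0.00078 0.12214] [ 2.09 -9.15 -1.8 ]
8.0 [0.59376 0.00081 0.12215] [ 2.1  -9.47 -2.05]
8.05 [0.59377 0.0008  0.12217] [ 2.61 -9.19 -1.87]
8.1 [0.59378 0.00079 0.12218] [ 2.16 -8.79 -0.68]
8.15 [0.59379 0.0008  0.12217] [ 3.41 -9.23 -2.7 ]
8.2 [0.59373 0.00079 0.12212] [ 1.07 -7.75 -1.68]
8.25 [0.59374 0.00081 0.12213] [ 2.32 -8.62 -3.17]
[245 191  11  79 701] ((590.19384765625, 184.35601806640625), (149.90301513671875, 18.0076904296875), 0.9911167621612549)
```

View pics/s4.png

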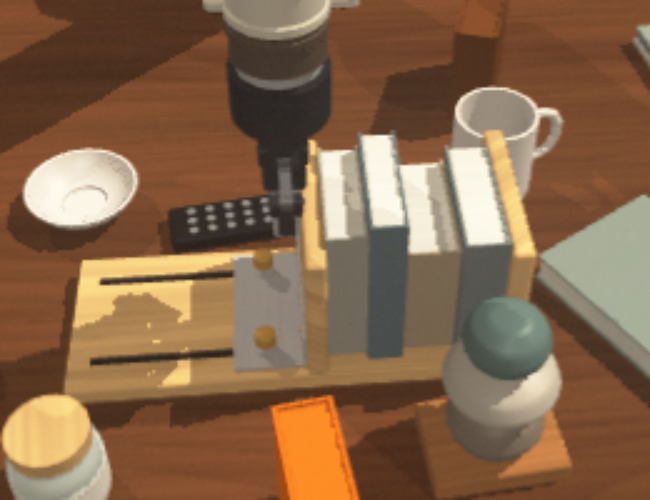

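All four books stand straight and touching, and the loose end (315,255) sits against d. The push is about 9 N, so I'll nudge it up slightly and confirm the panel spacing, which should be 162 mm centre to centre.

Call:
arm_command(increments=[{"dx": 0.02, "dy": 0, "dz": 0, "wx": 0, "wy": 0, "wz": 0, "grip": 0}, {"dx": 0.04, "dy": 0, "dz": 0, "wx": 0, "wy": 0, "wz": 0, "grip": 0}, {"dx": 0.04, "dy": 0, "dz": 0, "wx": 0, "wy": 0, "wz": 0, "grip": 0}, {"dx": 0.04, "dy": 0, "dz": 0, "wx": 0, "wy": 0, "wz": 0, "grip": 0}, {"dx": 0.04, "dy": 0, "dz": 0, "wx": 0, "wy": 0, "wz": 0, "grip": 0}])

```text
clock: 8.8
eef_pos: [0.5937, 0.0008, 0.1222]
tool_rot: [0.699, 0.715, -0.002, 0.002]
ft_force: [2.1, -9.7, -1.7]
grip_width: -0.0002
grasp_force: 5.2
```

Run:
```python
from h import *
F=[]
for i in range(20):
    im,d,c=cap("scene"); F.append(monitor.get_obs()["ft_force"])
F=np.array(F); print(F[:10].mean(0),F[10:].mean(0),F[:,1].min(),F[:,1].max())
W=cloud(d,c); H=W[...,2]; I=im.astype(int)
m=((I[...,0]-I[...,2])>50)&(I[...,0]>130)&(H>.147)&(H<.165); m[:220]=0;m[335:]=0;m[:,:205]=0;m[:,400:]=0
k,lab,cs=cv2.connectedComponentsWithStats(m.astype(np.uint8))[:3]
for i in range(1,k):
    if cs[i][4]>40: print(cs[i],cv2.minAreaRect((W[lab==i][:,:2]*1000).astype(np.float32)))
```

```text
[  2.31224798 -10.12984178  -2.30601884] [  2.36303702 -10.21545974  -2.09666421] -11.147300512159386 -9.373483426555374
[373 222  21  54 407] ((590.7356567382812, 181.27218627929688), (149.67514038085938, 17.226221084594727), 1.1653343439102173)
[300 226  11  55 372] ((594.3246459960938, 19.59705352783203), (148.39820861816406, 18.59379005432129), 1.5558205842971802)
```

The panel spacing measures 161.7 mm against 162 mm expected, so the row is snug. The push is a steady 10.2 N.

```bash
python3 -c "
from workcell import job; print(job.job_done())"
```

```text
the job is handed in; nothing more can be done
None
```

I handed the job in with all four books upright and snug against the fixed end, and the arm still holding a steady push of about 10 N on the loose end.

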